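# Raise the counterweighted stop arm and push the case home in its bay

### The arm

A 6-joint arm with a two-finger parallel gripper is mounted at the origin on a cart in front of the work surface, level with it; the furniture and walls round the work are solid. World frame = base frame: x ahead of the robot, y to its left, z up, the work surface at z = 0. Lengths are in m, angles in rad, forces in N, time in s.
With the tool pointing down it reaches from about 0.25 to 0.725 m from the base axis. Payload 4 kg.
Tool frame: the origin (TCP) lies midway between the tips of the shut fingers; the grasp point (between the pads) lies 19 mm behind it (bot.grip_point_offset is the distance from the TCP to the grasp point, in m); z points along the fingers, y is the line along which they close (so a half turn about z gives the same grasp; the last joint's range is limited). The gripper opens to 85 mm and grips with 20 to 120 N. Pads are 22 mm wide; open, the fingers measure 114 mm over their backs; the gripper's body (76 mm by 85 mm) begins 54 mm behind the grasp point. The pads swing forward as they close: fully open they stand 13 mm farther back than shut.
Start: joints at [-1.291, 0.241, 0.005, 1.335, 0, 1.571], TCP at [0.138, -0.481, 0.231] pointing down, gripper open.
Joint ranges: [-2.72, 2.72], [-1.05, 1.87], [-1.09, 1.28], [-1.99, 2.15], [-1.42, 1.44], [-3.14, 3.14]. Speed limits (rad/s): [2.79, 2.79, 3.14, 3.14, 3.14, 3.14].

### API

Orientations are given as a unit quaternion [x, y, z, w].
In Python, from workcell import bot gives the robot as it stands.
- The arm moves only by the tool step_arm, never from a script. Its argument "targets" is text: rows parted by semicolons, each of 7 numbers parted by spaces: the opening, from -1 (shut) to 1 (fully open), so that 0 is half open, then the shift along the world's x, y, z normalised to -1 to 1, where 1 is 0.5 m, then the turn, a rotation vector about the world's x, y, z normalised to -1 to 1, where 1 is pi/4 rad. In form: gripper x y z wx wy wz; .... A call has 1 to 10 rows; each row is the pose to reach, as a shift and turn from the pose commanded when the call began; what a row does not reach only later rows make up. A row lasts 1/12 s, in which the tool goes at most 41.7 mm and 7.16 degrees, less where a joint would pass 70% of its speed; a pose out of reach is approached as far as the arm can. A call with a number of a shift or a turn outside -1 to 1 is refused whole. A call with a gripper value outside its range is refused whole. The fingers move at their own pace and stop on an object; the grip force is fixed at half the most. Time passes only in rows, so rows that repeat a pose let the fingers close. It gives the time, the measured TCP pose, the force, the opening and the grip force at its end, in the units of the state.
- bot.get_obs(): the state, without advancing time (a new reading comes with each control period).
- bot.camera(name): name is "side" or "top"; returns the picture (480x640x3 uint8, red, green, blue); there is no depth.
- bot.camera_info(name): a dict with "vertical_fov" (degrees; the focal length in pixels is half the picture's height over the tangent of half this angle, whatever the lens; pixels are square), "cx", "cy" (the principal point, pixels), "pose" (4x4, takes a point from camera to world coordinates). Camera axes: x right, y up, looking along -z (the intrinsics and any distortion apply to the point x, -y, -z); pixel columns grow to the right and rows downward; lengths in m; the calibration is good to about 2 mm. A picture is of the moment at which its call begins. camera_info takes no time and is no camera call.
- bot.job_done(): hands the job in; it is judged then, once.
The state is a dict: "clock": time; "joint_pos": joint angles; "joint_vel": joint speeds; "tau": joint torques, N m; "eef_pos": TCP position; "tool_rot": TCP orientation; "ft_force": force on the tool from outside, world axes, zero at the start; "ft_torque": the same for the moment, N m; "grip_width": finger opening in m; "grasp_force": force on a finger pad.
Only numpy, scipy, OpenCV 4.12 (cv2) and the standard library are available. Lean on these libraries where they do the work, as an engineer would, in place of code of your own. Each camera call takes 0.05 s, during which the arm holds its last target. There are 200 camera calls.

### The job

Push the free end of the counterweighted stop arm up past its balance point, so that it swings over and stays raised by itself. Then push the small red case along its lane, under the raised arm, until it rests fully home against the end stop. Use only the fingertips or the outside of the fingers: do not pinch the arm or the case between the fingers or lift the case, and leave the other things on the bench where they are.

Things in the scene. Friction and masses are not known exactly. Their poses are not given: they have to be found in the camera images.
- bay: Fixed metal bay. Origin: underside of its 8 mm floor plate (y -50 to 50 mm), on the lane's centre line below the lowered arm; z up. Its x runs along the lane, away from the robot: lane from x -125 mm to the end stop's face at x +105 mm, 65 mm wide between rails (tops 28 mm above the bench). The arm's post, 96 mm high, is at y +125 mm; a rest under the lowered arm at y -45 mm. Yaw within 0.2 rad.
- stop_arm (a joint): Stop arm angle (rad): 0 lowered, level across the lane, barring it; 1.8 fully raised, a little past upright, at its limit. Balances at about 1.0: below it falls shut, above it swings on to 1.8 by itself and stays. Lightly damped; 1 to 2 N at the free end lift it. Bar 14 mm wide, 12 mm high; a stop plate hangs below it over the lane, down to 44 mm under the bar's middle.
- cross_grip (a point): Centre of the round black cross grip at the arm's free end (the T of the arm): 14 mm thick, 84 mm long along the bay's x, 195 mm from the pivot. Lowered it is at bay y -70 mm, 78 mm above the bench, with free space under it outside the floor plate's edge: a fingertip tilted towards the post reaches under it. It swings up and over towards the post (bay +y).
- pivot (a point): Point on the stop arm's hinge axis, over the bay's centre: bay x = 0, y = +125 mm, 78 mm above the bench. The hinge axis runs along the bay's x axis.
- red_case: Small closed red case, 85 mm long (along the lane), 57 mm wide, 40 mm high, 70 to 180 g, loose on the lane floor between the rails. Origin: centre of its underside, 8 mm above the bench; its y axis runs along its length, z up. Starts on the robot's side of the stop arm, origin at bay x -60 to -85 mm; fully home its origin is at bay x +62 mm.
- solder_spool: Bystander: spool of solder wire, 62 mm across, 46 mm high. Origin: centre of its underside.
- flux_bottle: Bystander: slim squeeze bottle with a needle, 38 mm across, 142 mm high, easily tipped. Origin: centre of its underside.
- multimeter: Bystander: digital multimeter lying face up, 71 x 135 x 41 mm, long side along its y. Origin: centre of its underside.
There are look-alikes about, which are no part of the job. What is shaped like the red_case but turquoise is not meant.

How it is judged:
On the way, in this order (a step that is already met when the one before it is completed fails the run):
1. the stop arm is fully raised (value of joint stop_arm above 1.65 rad), for 0.2 s.
2. the red case is home against the end stop (x of red_case in the frame of bay above 0.056 m), for 0.1 s.
At the end, for the whole second after the job is handed in: The stop arm stands raised by itself (joint above 1.65 rad) and the red case lies flat on the lane floor, at rest, within 6 mm of the end stop (value of joint stop_arm above 1.65 rad and x of red_case in the frame of bay above 0.056 m and z of red_case in the frame of bay below 0.013 m and angle between red_case's own z axis and vertical below 0.1 rad and linear speed of red_case below 0.02 m/s); the robot touches nothing.
It fails at once if the red case is lifted or tipped (height (world z) of red_case above 0.02 m or angle between red_case's own z axis and vertical above 0.3 rad).
It fails at once if a bystander is moved (distance of any of solder_spool, flux_bottle, multimeter from where it was at the start of the episode above 0.03 m).
It fails at once if the flux bottle is tipped over (angle between flux_bottle's own z axis and vertical above 0.5 rad).
It fails at once if the red case is taken between the fingers (x of the grasp point in the frame of red_case between -0.023 and 0.023 m and y of the grasp point in the frame of red_case between -0.038 and 0.038 m and z of the grasp point in the frame of red_case between -0.01 and 0.034 m and contact force between the fingers and red_case above 0.5 N).
It fails at once if the stop arm's grip or bar is taken between the fingers ((x of the grasp point in the frame of cross_grip between -0.042 and 0.042 m and y of the grasp point in the frame of cross_grip between -0.007 and 0.007 m and z of the grasp point in the frame of cross_grip between -0.007 and 0.007 m) or (x of the grasp point in the frame of cross_grip between -0.007 and 0.007 m and y of the grasp point in the frame of cross_grip between -0.007 and 0.185 m and z of the grasp point in the frame of cross_grip between -0.006 and 0.006 m)).
It also fails if it takes over 51 s, if anything falls off the work surface, if the arm or the gripper's body presses on something with over 40 N, if the wrist force passes 120 N, or if a joint passes its speed limit or range.

## Working session

There is one attempt and no reset: what is moved stays moved. The work goes in short steps, Python scripts to look and compute and a tool call to move; the robot and the scene stay as the last step left them, time stands still between calls to the robot, and variables do not carry over. Pictures are saved under pics/ and viewed, at most 12 in all, crops included, and the job is handed in when it is done.

Besides the shell and the picture viewer there is one more tool, called after "Emit:" as name(argument=value, ...) on one line, values as JSON. step_arm: Moves the arm, as the interface text tells. Scaled input: -1 to 1 covers 0.5 m each way for a shift and pi/4 rad each way for a turn. Its arguments: {"type":"object","properties":{"targets":{"type":"string"}},"required":["targets"]}

```bash
mkdir -p pics; ls; python3 - <<'E'
from workcell import bot
import cv2
for n in("side","top"):
    cv2.imwrite(f"pics/{n}0.png",bot.camera(n)[:,:,::-1])
    print(n,bot.camera_info(n))
o=bot.get_obs();print({k:o[k] for k in("clock","eef_pos","tool_rot","grip_width")},bot.grip_point_offset)
E
```

```text
pics
side {'vertical_fov': 51.60763805942547, 'cx': 324.41286770464944, 'cy': 238.77991179154975, 'pose': array([[ 0.98660873,  0.09336157, -0.13374164,  0.41970433],
       [-0.16304856,  0.54299105, -0.82375718, -0.88130512],
       [-0.00428675,  0.83453241,  0.55094218,  0.64011364],
       [ 0.        ,  0.        ,  0.        ,  1.        ]])}
top {'vertical_fov': 51.66974866497754, 'cx': 319.1526946488908, 'cy': 241.44809827656556, 'pose': array([[-0.00785993,  0.98966836, -0.14315988,  0.39736677],
       [-0.99992166, -0.00917323, -0.00851595, -0.04104089],
       [-0.0097412 ,  0.14308173,  0.98966294,  1.24857645],
       [ 0.        ,  0.        ,  0.        ,  1.        ]])}
{'clock': 0.1, 'eef_pos': array([ 0.13791874, -0.48001855,  0.23052217]), 'tool_rot': array([ 9.90230185e-01,  1.39439300e-01, -1.28528317e-04, -9.19778761e-04]), 'grip_width': 0.08514734127950535} 0.0187
```

View pics/side0.png

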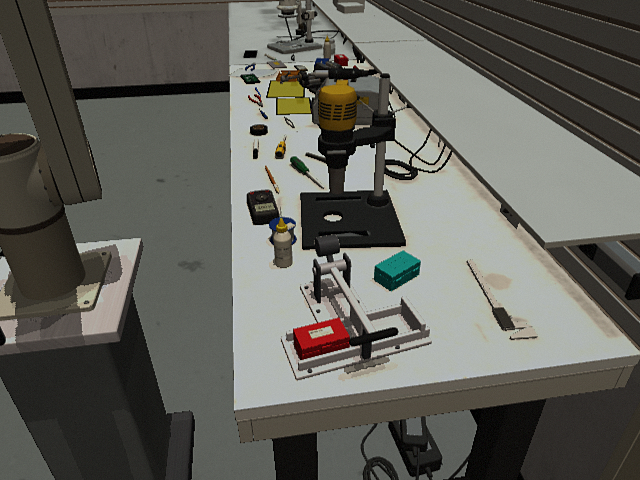

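View pics/top0.png

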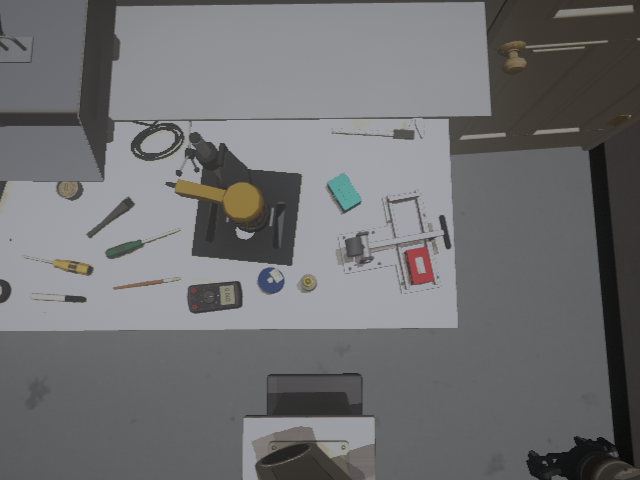

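Side view: red case at (321,338), black cross grip at (374,338), counterweight at (327,243), and turquoise look-alike at (398,270). Top view: red case at (419,266), cross grip from (442,217) to (449,247), counterweight at (354,246), and turquoise case at (344,191). The red one on the lane on the robot's side of the arm is the one meant.

```bash
cat > h.py <<'E'
import numpy as np,cv2
from workcell import bot
def ray(n,uv):
    i=bot.camera_info(n);f=240/np.tan(np.radians(i["vertical_fov"]/2));P=i["pose"]
    d=P[:3,:3]@np.array([(uv[0]-i["cx"])/f,-(uv[1]-i["cy"])/f,-1]);return P[:3,3],d
def onz(n,uv,z):
    o,d=ray(n,uv);return o+d*(z-o[2])/d[2]
def tri(a,b):
    (o,d),(p,e)=ray("top",a),ray("side",b)
    s=np.linalg.lstsq(np.c_[d,-e],p-o,rcond=None)[0]
    return (o+d*s[0]+p+e*s[1])/2,np.linalg.norm(o+d*s[0]-p-e*s[1])
def blob(m,roi):
    k=np.zeros_like(m);x0,y0,x1,y1=roi;k[y0:y1,x0:x1]=m[y0:y1,x0:x1]
    c=max(cv2.findContours(k,0,1)[0],key=cv2.contourArea);return cv2.minAreaRect(c),c
def red(im):
    h=cv2.cvtColor(im,cv2.COLOR_RGB2HSV);return (((h[...,0]<8)|(h[...,0]>172))&(h[...,1]>150)&(h[...,2]>60)).astype(np.uint8)*255
def dark(im): return (im.max(2)<60).astype(np.uint8)*255
E
python3 - <<'E'
from h import *
np.set_printoptions(precision=4,suppress=True)
T=cv2.imread("pics/top0.png")[:,:,::-1].copy();S=cv2.imread("pics/side0.png")[:,:,::-1].copy()
r,c=blob(red(T),(380,220,450,310));print("red",r)
for p in cv2.boxPoints(r):print(p,onz("top",p,.048)[:2])
print("case c",onz("top",r[0],.047))
g,c=blob(dark(T),(430,205,460,260));print("grip",g,onz("top",g[0],.080))
b=cv2.boxPoints(g);print([onz("top",p,.08)[:2] for p in b])
gs,_=blob(dark(S),(345,318,402,362));print("grip side",gs)
print("tri grip ends",tri((442.5,217),(396,331)),tri((448,246),(352,341)))
im=np.hstack([cv2.resize(T[170:310,330:470],None,fx=4,fy=4,interpolation=2)[:, :400*2],]);cv2.imwrite("pics/tc.png",im[:,:,::-1])
cv2.imwrite("pics/sc.png",cv2.resize(S[225:385,270:445],None,fx=3.7,fy=3.7,interpolation=2)[:,:,::-1])
E
```

```text
Traceback (most recent call last):
  File "h.py", line 14, in blob
    c=max(cv2.findContours(k,0,1)[0],key=cv2.contourArea);return cv2.minAreaRect(c),c
ValueError: max() iterable argument is empty
```

```bash
python3 - <<'E'
from h import *
T=cv2.imread("pics/top0.png")[:,:,::-1].copy()
print(T[266,408:432:4],cv2.cvtColor(T,cv2.COLOR_RGB2HSV)[266,408:432:4],red(T).sum(), T[232,440:452])
E
```

```text
[[ 72  56  58]
 [154  68  71]
 [157 117 120]
 [160 162 167]
 [156 102 104]
 [155  66  69]] [[176  57  72]
 [179 142 154]
 [178  65 157]
 [111  11 167]
 [179  88 156]
 [179 146 155]] 0 [[160 162 167]
 [160 162 167]
 [160 162 167]
 [142 143 148]
 [ 72  70  69]
 [ 58  57  58]
 [ 57  56  57]
 [ 77  77  79]
 [128 129 134]
 [160 162 167]
 [160 161 167]
 [160 161 166]]
```

```bash
sed -i 's/>150)&/>75)\&/; s/<60).astype/<85).astype/' h.py
python3 - <<'E'
from h import *
np.set_printoptions(precision=4,suppress=True)
T=cv2.imread("pics/top0.png")[:,:,::-1].copy();S=cv2.imread("pics/side0.png")[:,:,::-1].copy()
r,c=blob(red(T),(380,220,450,310));print("red",r)
for p in cv2.boxPoints(r):print(p,onz("top",p,.048)[:2])
print("case c",onz("top",r[0],.047))
g,c=blob(dark(T),(430,205,460,260));print("grip",g,onz("top",g[0],.080))
b=cv2.boxPoints(g);print([onz("top",p,.08)[:2] for p in b])
gs,_=blob(dark(S),(345,318,402,362));print("grip side",gs)
print("tri grip ends",tri((442.5,217),(396,331)),tri((448,246),(352,341)))
im=np.hstack([cv2.resize(T[170:310,330:470],None,fx=4,fy=4,interpolation=2)[:, :400*2],]);cv2.imwrite("pics/tc.png",im[:,:,::-1])
cv2.imwrite("pics/sc.png",cv2.resize(S[225:385,270:445],None,fx=3.7,fy=3.7,interpolation=2)[:,:,::-1])
E
```

```text
red ((418.5705871582031, 265.3175964355469), (35.142738342285156, 23.32002830505371), 77.47119140625)
[403.3765 250.6941] [ 0.5464 -0.2358]
[426.1412 245.6352] [ 0.5583 -0.2916]
[433.7647 279.9411] [ 0.4746 -0.3067]
[411.     284.9999] [ 0.4628 -0.2514]
case c [ 0.5104 -0.2716  0.047 ]
grip ((444.682373046875, 231.57061767578125), (33.949615478515625, 4.989399433135986), 77.47119140625) [ 0.5874 -0.3303  0.08  ]
[array([ 0.6264, -0.3174]), array([ 0.629 , -0.3292]), array([ 0.5488, -0.3431]), array([ 0.5463, -0.3315])]
grip side ((373.0, 339.5), (43.0, 56.0), 90.0)
tri grip ends (array([ 0.6238, -0.3269,  0.0799]), np.float64(0.001940303759236655)) (array([ 0.5518, -0.3366,  0.0798]), np.float64(0.0017273903312323335))
```

View pics/tc.png

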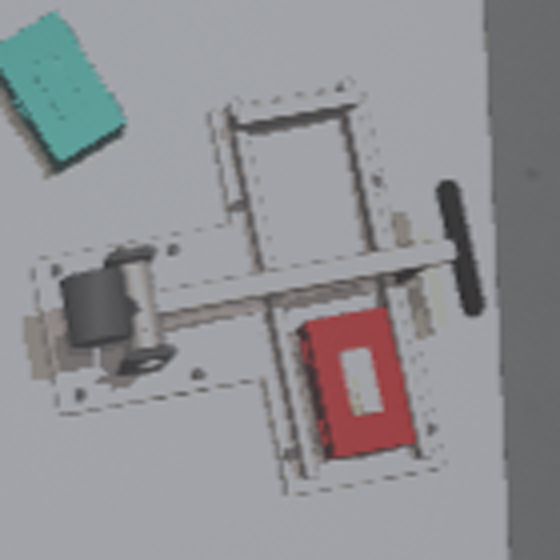

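View pics/sc.png

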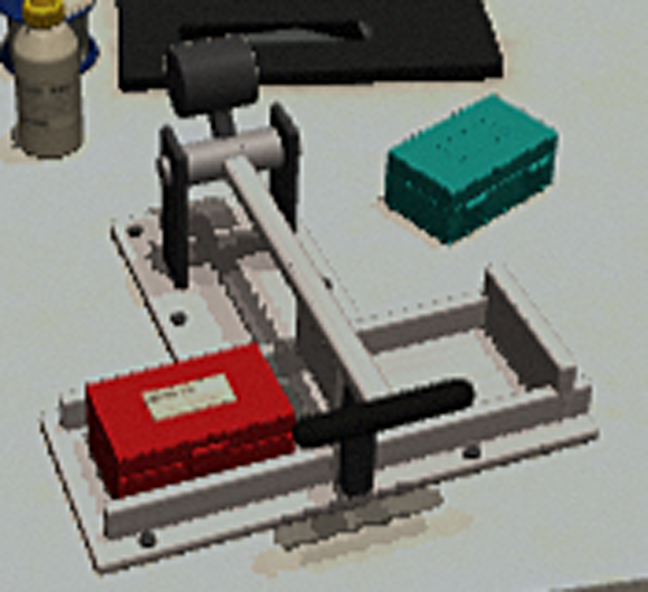

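Side crop: the arm rests on the black stand, the cross grip is at top-crop (460,248), and the red case is on the near side of the bar. The turquoise case is off the lane. The triangulated grip height of 80 mm matches the 78 mm given. Now I'll plan the tilted approach.

```bash
cat >> h.py <<'E'
from scipy.spatial.transform import Rotation as R
yaw=0.175;ex=np.array([np.cos(yaw),np.sin(yaw),0]);ey=np.array([-ex[1],ex[0],0]);ez=np.array([0,0,1.])
B=np.c_[ex,ey,ez];G=np.array([.5876,-.331,0]);O=G+.07*ey
W=lambda b:O+B@np.array(b,float)
def delta(p,Rt,base=None):
    o=bot.get_obs();p0,q0=(o["eef_pos"],o["tool_rot"]) if base is None else base
    return np.round(np.r_[(p-p0)/.5,(Rt*R.from_quat(q0).inv()).as_rotvec()/(np.pi/4)],3)
def tilt(az,t,sx):  # az world azimuth that tip points to, t tilt from down; tool x = sx*normal
    d=np.array([np.sin(t)*np.cos(az),np.sin(t)*np.sin(az),-np.cos(t)])
    n=np.cross(ex,d);n/=np.linalg.norm(n);x=sx*n
    return d,n,R.from_matrix(np.c_[x,np.cross(d,x),d])
E
python3 - <<'E'
from h import *
np.set_printoptions(precision=3,suppress=True)
print("O",O)
for sx in(1,-1):
    d,n,Rt=tilt(1.2,np.radians(50),sx)
    g=W([-.033,-.07,.078]); tip=g-n*.018+d*.024
    pre=tip-d*.1-n*.012
    print(sx,"tip",tip,"pre",pre,"d",d,"n",n,delta(pre,Rt))
E
```

```text
O [ 0.575 -0.262  0.   ]
1 tip [ 0.564 -0.332  0.05 ] pre [ 0.538 -0.412  0.105] d [ 0.278  0.714 -0.643] n [-0.122  0.69   0.714] [ 0.799  0.137 -0.25   0.623 -1.012  1.533]
-1 tip [ 0.564 -0.332  0.05 ] pre [ 0.538 -0.412  0.105] d [ 0.278  0.714 -0.643] n [-0.122  0.69   0.714] [ 0.799  0.137 -0.25   1.083  0.672 -2.184]
```

Emit:
step_arm(targets="-1 0.1 0.01 0 0.05 -0.08 0.12;-1 0.2 0.02 0 0.1 -0.16 0.24;-1 0.3 0.04 0 0.15 -0.24 0.36;-1 0.4 0.06 0 0.2 -0.33 0.5;-1 0.5 0.08 0 0.25 -0.41 0.63;-1 0.6 0.1 0 0.31 -0.5 0.77;-1 0.7 0.1 0 0.31 -0.5 0.77;-1 0.75 0.1 0 0.31 -0.5 0.77;-1 0.75 0.1 0 0.31 -0.5 0.77")

```text
clock: 0.85
eef_pos: [0.5106, -0.4307, 0.2298]
tool_rot: [0.879, 0.421, 0.206, -0.092]
ft_force: [0.9, -1.5, -0.2]
grip_width: -0.0001
grasp_force: 0.0
```

```bash
python3 - <<'E'
from h import *
np.set_printoptions(precision=3,suppress=True)
d,n,Rt=tilt(1.2,np.radians(50),1)
tip=W([-.033,-.07,.078])-n*.018+d*.024
o=bot.get_obs();print(o["clock"],o["eef_pos"],o["joint_pos"],delta(tip-d*.1-n*.012,Rt),delta(tip-d*.05-n*.012,Rt),delta(tip-n*.012,Rt))
E
```

```text
0.85 [ 0.511 -0.431  0.23 ] [-0.898  0.653  0.559  1.57   0.446  1.328] [ 0.054  0.038 -0.249  0.316 -0.51   0.765] [ 0.082  0.109 -0.313  0.316 -0.51   0.765] [ 0.11   0.181 -0.377  0.316 -0.51   0.765]
```

Emit:
step_arm(targets="-1 0 0 -0.05 0.05 -0.08 0.12;-1 0.02 0.02 -0.1 0.1 -0.16 0.24;-1 0.03 0.02 -0.14 0.15 -0.24 0.36;-1 0.04 0.03 -0.18 0.2 -0.33 0.5;-1 0.05 0.04 -0.22 0.25 -0.41 0.63;-1 0.054 0.038 -0.249 0.316 -0.51 0.765;-1 0.054 0.038 -0.249 0.316 -0.51 0.765;-1 0.054 0.038 -0.249 0.316 -0.51 0.765")

```text
clock: 1.52
eef_pos: [0.5346, -0.4104, 0.0976]
tool_rot: [0.641, 0.639, 0.388, -0.175]
ft_force: [0.6, -0.1, -1.0]
grip_width: -0.0002
grasp_force: 0.0
```

```bash
cat > plan.py <<'E'
from h import *
np.set_printoptions(precision=3,suppress=True)
d,n,Rt=tilt(1.2,np.radians(50),1)
g=lambda th:W([-.033,.125-.195*np.cos(th),.078+.195*np.sin(th)])
o=bot.get_obs();print(o["clock"],o["eef_pos"],o["joint_pos"],o["ft_force"])
off=-n*.018+d*.024
print("in",delta(g(0)+off-d*.05-n*.012,Rt),delta(g(0)+off-n*.012,Rt))
for th in np.arange(0,1.31,.1):print(round(th,1),delta(g(th)+off,Rt)[:3])
E
python3 plan.py
python3 - <<'E'
from workcell import bot
import cv2
cv2.imwrite("pics/s1.png",cv2.resize(bot.camera("side")[180:400,260:500],None,fx=2.5,fy=2.5)[:,:,::-1])
E
```

```text
1.5167 [ 0.535 -0.41   0.098] [-0.948  1.133  0.92   1.948  0.698  0.406] [ 0.602 -0.125 -0.974]
in [ 0.034  0.069 -0.049 -0.014 -0.008  0.   ] [ 0.062  0.14  -0.113 -0.014 -0.008  0.   ]
0.0 [ 0.059  0.157 -0.096]
0.1 [ 0.058  0.159 -0.057]
0.2 [ 0.057  0.164 -0.018]
0.3 [0.056 0.174 0.02 ]
0.4 [0.053 0.187 0.056]
0.5 [0.05  0.204 0.091]
0.6 [0.047 0.224 0.124]
0.7 [0.043 0.247 0.156]
0.8 [0.038 0.273 0.184]
0.9 [0.033 0.302 0.21 ]
1.0 [0.027 0.333 0.232]
1.1 [0.022 0.367 0.252]
1.2 [0.015 0.402 0.268]
1.3 [0.009 0.438 0.28 ]
```

View pics/s1.png

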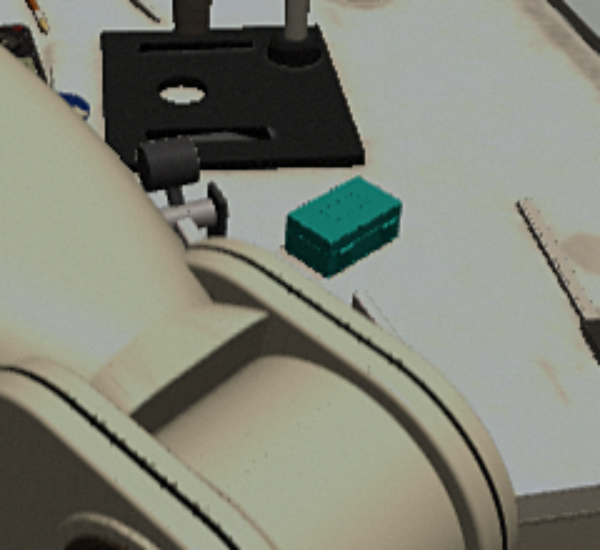

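The arm hides the grip here: only the counterweight (160,160 in the crop) and turquoise case are visible. I'll slide in under the grip and check.

Emit:
step_arm(targets="-1 0.017 0.035 -0.025 0 0 0;-1 0.034 0.07 -0.05 0 0 0;-1 0.048 0.105 -0.08 0 0 0;-1 0.062 0.14 -0.113 0 0 0;-1 0.062 0.14 -0.113 0 0 0;-1 0.062 0.14 -0.113 0 0 0")

```text
clock: 2.07
eef_pos: [0.568, -0.3408, 0.0534]
tool_rot: [0.639, 0.643, 0.387, -0.168]
ft_force: [-0.0, -0.6, 0.2]
grip_width: -0.0001
grasp_force: 0.0
```

```bash
python3 plan.py
python3 - <<'E'
from workcell import bot
import cv2
cv2.imwrite("pics/t1.png",cv2.resize(bot.camera("top")[160:320,330:490],None,fx=3.5,fy=3.5)[:,:,::-1])
E
```

```text
2.0667 [ 0.568 -0.341  0.053] [-0.856  1.041  0.621  1.654  0.745  0.509] [-0.04  -0.644  0.222]
in [-0.033 -0.07   0.04   0.004  0.006 -0.002] [-0.005  0.001 -0.025  0.004  0.006 -0.002]
0.0 [-0.008  0.018 -0.007]
0.1 [-0.008  0.02   0.032]
0.2 [-0.009  0.025  0.07 ]
0.3 [-0.011  0.035  0.108]
0.4 [-0.013  0.048  0.144]
0.5 [-0.016  0.065  0.18 ]
0.6 [-0.02   0.085  0.213]
0.7 [-0.024  0.108  0.244]
0.8 [-0.029  0.134  0.272]
0.9 [-0.034  0.163  0.298]
1.0 [-0.039  0.194  0.321]
1.1 [-0.045  0.227  0.34 ]
1.2 [-0.051  0.263  0.356]
1.3 [-0.058  0.299  0.368]
```

View pics/t1.png

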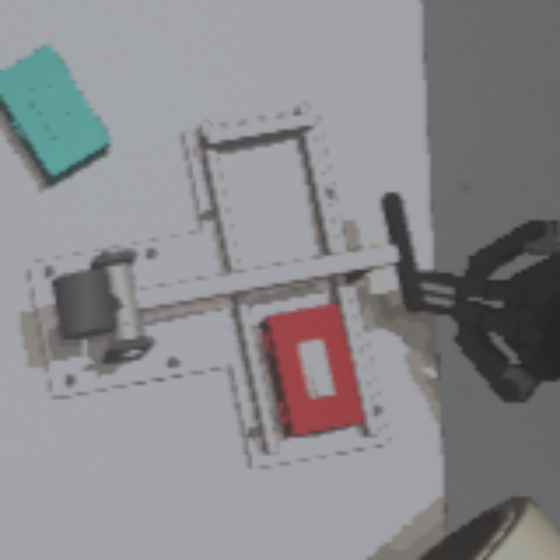

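The top crop shows the shut fingers reaching under the near half of the grip, at (415,290), clear of the bar. I'll insert 9 mm more and begin lifting.

Emit:
step_arm(targets="-1 -0.005 0.018 -0.02 0 0 0;-1 -0.005 0.018 -0.02 0 0 0;-1 -0.008 0.019 0 0 0 0;-1 -0.008 0.02 0.02 0 0 0;-1 -0.008 0.022 0.04 0 0 0;-1 -0.009 0.026 0.06 0 0 0;-1 -0.01 0.03 0.08 0 0 0;-1 -0.011 0.037 0.108 0 0 0;-1 -0.012 0.043 0.126 0 0 0;-1 -0.013 0.05 0.146 0 0 0")

```text
clock: 2.95
eef_pos: [0.5609, -0.3165, 0.1249]
tool_rot: [0.64, 0.642, 0.388, -0.168]
ft_force: [0.3, -1.6, -0.4]
grip_width: -0.0
grasp_force: 0.6
```

```bash
python3 plan.py
python3 - <<'E'
from workcell import bot
import cv2
cv2.imwrite("pics/t2.png",cv2.resize(bot.camera("top")[160:320,330:490],None,fx=3.5,fy=3.5)[:,:,::-1])
E
```

```text
2.95 [ 0.561 -0.317  0.125] [-0.842  0.922  0.565  1.707  0.753  0.528] [ 0.261 -1.642 -0.392]
in [-0.019 -0.119 -0.103  0.002  0.004  0.   ] [ 0.009 -0.048 -0.167  0.002  0.004  0.   ]
0.0 [ 0.006 -0.031 -0.15 ]
0.1 [ 0.006 -0.029 -0.111]
0.2 [ 0.005 -0.023 -0.073]
0.3 [ 0.003 -0.014 -0.035]
0.4 [ 0.001 -0.001  0.002]
0.5 [-0.002  0.016  0.037]
0.6 [-0.006  0.036  0.07 ]
0.7 [-0.01   0.059  0.101]
0.8 [-0.014  0.085  0.129]
0.9 [-0.02   0.114  0.155]
1.0 [-0.025  0.146  0.178]
1.1 [-0.031  0.179  0.197]
1.2 [-0.037  0.214  0.213]
1.3 [-0.044  0.25   0.225]
```

View pics/t2.png

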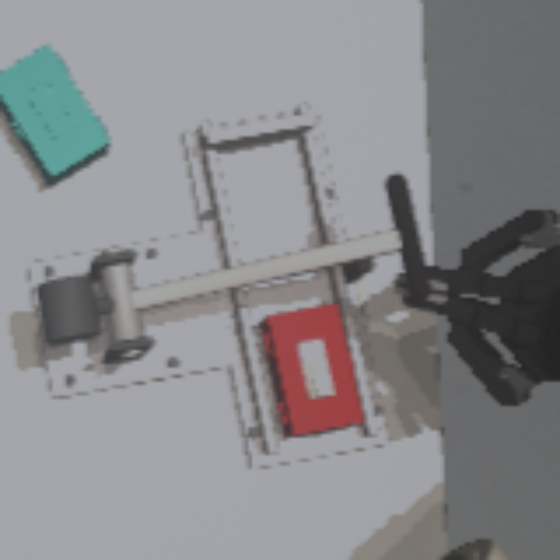

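The arm is rising: the grip has lifted off its rest and the finger sits near its end at (420,285). Carrying on along the arc past balance.

Emit:
step_arm(targets="-1 0 0.008 0.02 0 0 0;-1 0.002 0.018 0.038 0 0 0;-1 0 0.027 0.055 0 0 0;-1 -0.002 0.038 0.071 0 0 0;-1 -0.004 0.05 0.087 0 0 0;-1 -0.006 0.062 0.102 0 0 0;-1 -0.008 0.075 0.116 0 0 0;-1 -0.01 0.088 0.13 0 0 0;-1 -0.012 0.103 0.143 0 0 0;-1 -0.015 0.118 0.156 0 0 0")

```text
clock: 3.83
eef_pos: [0.5532, -0.257, 0.202]
tool_rot: [0.64, 0.642, 0.388, -0.169]
ft_force: [0.9, -0.3, 0.3]
grip_width: -0.0001
grasp_force: 0.1
```

Emit:
step_arm(targets="-1 -0.002 0.015 0.012 0 0 0;-1 -0.004 0.03 0.023 0 0 0;-1 -0.006 0.047 0.033 0 0 0;-1 -0.009 0.064 0.043 0 0 0;-1 -0.012 0.082 0.051 0 0 0;-1 -0.015 0.1 0.059 0 0 0;-1 -0.015 0.1 0.059 0 0 0;-1 -0.015 0.1 0.059 0 0 0;-1 -0.015 0.1 0.059 0 0 0")

```text
clock: 4.58
eef_pos: [0.5458, -0.2078, 0.2307]
tool_rot: [0.64, 0.642, 0.387, -0.169]
ft_force: [0.2, 0.2, -0.1]
grip_width: 0.0002
grasp_force: 0.0
```

```bash
python3 plan.py | head -2
python3 - <<'E'
from workcell import bot
import cv2
cv2.imwrite("pics/t3.png",cv2.resize(bot.camera("top")[160:320,330:490],None,fx=3.5,fy=3.5)[:,:,::-1])
E
```

```text
4.5833 [ 0.546 -0.208  0.231] [-0.744  0.637  0.31   1.651  0.795  0.651] [ 0.179  0.162 -0.117]
in [ 0.012 -0.336 -0.315  0.001  0.003  0.   ] [ 0.039 -0.265 -0.379  0.001  0.003  0.   ]
```

View pics/t3.png

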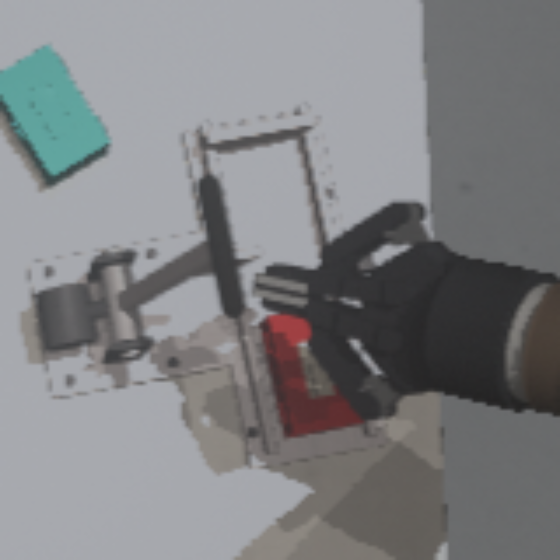

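The arm has left the finger and swung on: the grip now shows at (222,245), foreshortened. I'll pull back and work out the pose for pushing.

```bash
cat > plan2.py <<'E'
from h import *
np.set_printoptions(precision=3,suppress=True)
t=np.radians(15);d=np.sin(t)*ex-np.cos(t)*ez;x=np.cos(t)*ex+np.sin(t)*ez
Rt=R.from_matrix(np.c_[x,np.cross(d,x),d])
o=bot.get_obs();print(o["clock"],o["eef_pos"],B.T@(o["eef_pos"]-O),o["joint_pos"],o["ft_force"])
for b in([-.165,0,.2],[-.165,0,.06],[-.165,0,.024],[-.12,0,.024],[-.06,0,.024],[0,0,.024],[.015,0,.024]):print(b,delta(W(b),Rt))
E
python3 plan2.py
```

```text
4.6333 [ 0.546 -0.208  0.23 ] [-0.02   0.058  0.23 ] [-0.744  0.638  0.31   1.651  0.795  0.651] [-0.102 -0.501  0.356]
[-0.165, 0, 0.2] [-0.266 -0.166 -0.061 -0.306  0.816 -1.664]
[-0.165, 0, 0.06] [-0.266 -0.166 -0.341 -0.306  0.816 -1.664]
[-0.165, 0, 0.024] [-0.266 -0.166 -0.413 -0.306  0.816 -1.664]
[-0.12, 0, 0.024] [-0.177 -0.15  -0.413 -0.306  0.816 -1.664]
[-0.06, 0, 0.024] [-0.059 -0.129 -0.413 -0.306  0.816 -1.664]
[0, 0, 0.024] [ 0.059 -0.108 -0.413 -0.306  0.816 -1.664]
[0.015, 0, 0.024] [ 0.089 -0.103 -0.413 -0.306  0.816 -1.664]
```

Emit:
step_arm(targets="-1 -0.05 -0.05 0.02 0 0 0;-1 -0.1 -0.09 0.04 -0.02 0.06 -0.12;-1 -0.15 -0.12 0.04 -0.05 0.12 -0.25;-1 -0.2 -0.15 0.04 -0.07 0.18 -0.38;-1 -0.24 -0.166 0.04 -0.09 0.24 -0.5;-1 -0.266 -0.166 0.04 -0.11 0.31 -0.63;-1 -0.266 -0.166 0.04 -0.14 0.37 -0.75;-1 -0.266 -0.166 0.04 -0.16 0.43 -0.87;-1 -0.266 -0.166 0.04 -0.16 0.43 -0.87")

```text
clock: 5.38
eef_pos: [0.4126, -0.2906, 0.2525]
tool_rot: [0.881, 0.377, 0.271, -0.092]
ft_force: [0.3, 0.4, 0.1]
grip_width: -0.0003
grasp_force: 0.0
```

```bash
python3 plan2.py|head -4
```

```text
5.3833 [ 0.413 -0.291  0.252] [-0.165  0.     0.252] [-0.947  0.258 -0.047  1.335  0.576  1.365] [0.265 0.404 0.054]
[-0.165, 0, 0.2] [ 0.001 -0.    -0.105 -0.143  0.388 -0.792]
[-0.165, 0, 0.06] [ 0.001 -0.    -0.385 -0.143  0.388 -0.792]
[-0.165, 0, 0.024] [ 0.001 -0.    -0.457 -0.143  0.388 -0.792]
```

Emit:
step_arm(targets="-1 0 0 -0.03 -0.02 0.06 -0.12;-1 0 0 -0.06 -0.05 0.12 -0.25;-1 0 0 -0.09 -0.07 0.18 -0.38;-1 0 0 -0.12 -0.09 0.24 -0.5;-1 0 0 -0.16 -0.11 0.31 -0.63;-1 0 0 -0.2 -0.143 0.388 -0.792;-1 0 0 -0.26 -0.143 0.388 -0.792;-1 0 0 -0.26 -0.143 0.388 -0.792;-1 0 0 -0.26 -0.143 0.388 -0.792")

```text
clock: 6.13
eef_pos: [0.4117, -0.2895, 0.1189]
tool_rot: [0.988, 0.088, 0.129, -0.016]
ft_force: [0.4, 0.2, 1.1]
grip_width: -0.0
grasp_force: 0.0
```

```bash
python3 plan2.py
python3 - <<'E'
from workcell import bot
import cv2,numpy as np
a=cv2.resize(bot.camera("top")[170:310,330:470],None,fx=2.8,fy=2.8);b=cv2.resize(bot.camera("side")[220:380,260:420],(392,392))
cv2.imwrite("pics/m1.png",np.hstack([a,b])[:,:,::-1])
E
```

```text
6.1333 [ 0.412 -0.289  0.119] [-0.166  0.002  0.119] [-0.739  0.221 -0.365  0.832  0.211  2.241] [0.388 0.186 1.119]
[-0.165, 0, 0.2] [ 0.002 -0.003  0.162 -0.011 -0.005 -0.005]
[-0.165, 0, 0.06] [ 0.002 -0.003 -0.118 -0.011 -0.005 -0.005]
[-0.165, 0, 0.024] [ 0.002 -0.003 -0.19  -0.011 -0.005 -0.005]
[-0.12, 0, 0.024] [ 0.091  0.013 -0.19  -0.011 -0.005 -0.005]
[-0.06, 0, 0.024] [ 0.209  0.034 -0.19  -0.011 -0.005 -0.005]
[0, 0, 0.024] [ 0.327  0.055 -0.19  -0.011 -0.005 -0.005]
[0.015, 0, 0.024] [ 0.357  0.06  -0.19  -0.011 -0.005 -0.005]
```

View pics/m1.png

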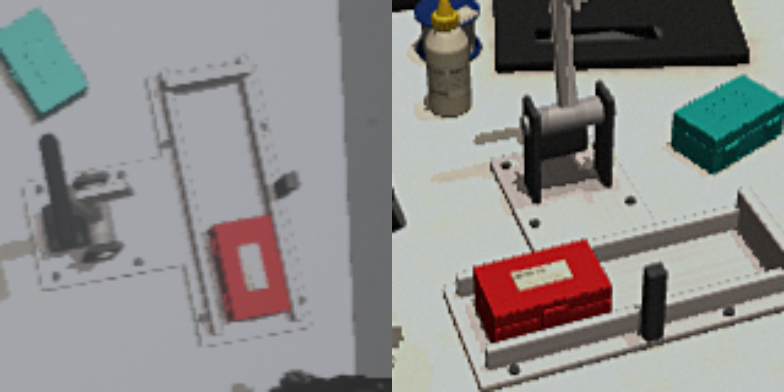

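The arm stands past upright, with its grip over the post side at (60,190) of the left half. The red case sits in the open lane. Going down behind it, then pushing.

Emit:
step_arm(targets="-1 0.002 -0.003 -0.08 0 0 0;-1 0.002 -0.003 -0.14 0 0 0;-1 0.002 -0.003 -0.18 0 0 0;-1 0.002 -0.003 -0.19 0 0 0;-1 0.03 0.002 -0.19 0 0 0;-1 0.06 0.007 -0.19 0 0 0;-1 0.08 0.011 -0.19 0 0 0;-1 0.1 0.015 -0.19 0 0 0;-1 0.12 0.018 -0.19 0 0 0;-1 0.14 0.022 -0.19 0 0 0")

```text
clock: 7.07
eef_pos: [0.4843, -0.2799, 0.0268]
tool_rot: [0.988, 0.087, 0.131, -0.013]
ft_force: [-2.4, -0.9, 1.8]
grip_width: -0.0001
grasp_force: 1.0
```

```bash
python3 plan2.py
```

```text
7.0667 [ 0.484 -0.28   0.027] [-0.093 -0.002  0.027] [-0.627  0.421 -0.366  0.601  0.19   2.357] [-2.43  -0.91   1.815]
[-0.165, 0, 0.2] [-0.143 -0.022  0.346 -0.003  0.002 -0.001]
[-0.165, 0, 0.06] [-0.143 -0.022  0.066 -0.003  0.002 -0.001]
[-0.165, 0, 0.024] [-0.143 -0.022 -0.006 -0.003  0.002 -0.001]
[-0.12, 0, 0.024] [-0.054 -0.006 -0.006 -0.003  0.002 -0.001]
[-0.06, 0, 0.024] [ 0.064  0.015 -0.006 -0.003  0.002 -0.001]
[0, 0, 0.024] [ 0.182  0.036 -0.006 -0.003  0.002 -0.001]
[0.015, 0, 0.024] [ 0.212  0.041 -0.006 -0.003  0.002 -0.001]
```

Contact at 2.4 N, as expected for friction. Continuing down the lane.

Emit:
step_arm(targets="-1 0.02 0.006 -0.004 0 0 0;-1 0.04 0.01 -0.004 0 0 0;-1 0.06 0.014 -0.004 0 0 0;-1 0.08 0.018 -0.004 0 0 0;-1 0.1 0.021 -0.004 0 0 0;-1 0.12 0.025 -0.004 0 0 0;-1 0.14 0.028 -0.004 0 0 0;-1 0.155 0.031 -0.004 0 0 0;-1 0.165 0.033 -0.004 0 0 0;-1 0.17 0.034 -0.004 0 0 0")

```text
clock: 7.9
eef_pos: [0.5686, -0.2625, 0.0237]
tool_rot: [0.988, 0.087, 0.13, -0.013]
ft_force: [-1.1, -0.5, 1.6]
grip_width: 0.0
grasp_force: 0.8
```

Emit:
step_arm(targets="-1 0.008 0.001 0 0 0 0;-1 0.016 0.003 0 0 0 0;-1 0.022 0.004 0 0 0 0;-1 0.022 0.004 0 0 0 0")

```text
clock: 8.23
eef_pos: [0.5795, -0.2608, 0.0239]
tool_rot: [0.988, 0.087, 0.131, -0.013]
ft_force: [0.3, -0.6, 1.1]
grip_width: -0.0002
grasp_force: 0.0
```

```bash
python3 plan2.py | head -1
```

```text
8.2333 [ 0.579 -0.261  0.024] [0.004 0.001 0.024] [-0.502  0.532 -0.18   0.654  0.167  2.481] [ 0.332 -0.595  1.145]
```

Emit:
step_arm(targets="-1 0.004 0.001 0 0 0 0;-1 0.008 0.001 0 0 0 0;-1 0.012 0.002 0 0 0 0;-1 0.014 0.002 0 0 0 0;-1 0.014 0.002 0 0 0 0")

```text
clock: 8.65
eef_pos: [0.5861, -0.2598, 0.0239]
tool_rot: [0.988, 0.087, 0.131, -0.013]
ft_force: [-0.0, -0.4, 0.6]
grip_width: -0.0002
grasp_force: 0.2
```

Emit:
step_arm(targets="-1 0.004 0.001 0 0 0 0;-1 0.008 0.001 0 0 0 0;-1 0.012 0.002 0 0 0 0;-1 0.012 0.002 0 0 0 0")

```text
clock: 8.98
eef_pos: [0.5868, -0.2596, 0.0232]
tool_rot: [0.988, 0.085, 0.126, -0.013]
ft_force: [-16.8, -1.6, 12.2]
grip_width: -0.0001
grasp_force: 8.3
```

```bash
python3 - <<'E'
from h import *
print(bot.get_obs()["ft_force"],B.T@(bot.get_obs()["eef_pos"]-O))
a=cv2.resize(bot.camera("top")[170:310,330:470],None,fx=2.8,fy=2.8);b=cv2.resize(bot.camera("side")[220:380,290:450],(392,392))
cv2.imwrite("pics/m2.png",np.hstack([a,b])[:,:,::-1])
E
```

```text
[-16.75191193  -1.56395203  12.22987409] [0.0116479  0.00041545 0.02321969]
```

View pics/m2.png

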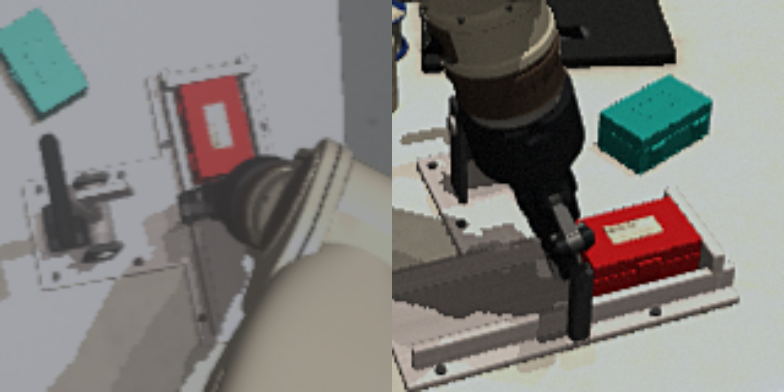

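The case is home: it lies against the end stop at (215,85) left half, the force has risen to 17 N, and the arm is still raised. Backing off straight along the lane, then up.

Emit:
step_arm(targets="-1 -0.02 -0.003 0 0 0 0;-1 -0.06 -0.01 0 0 0 0;-1 -0.12 -0.02 0 0 0 0;-1 -0.18 -0.032 0 0 0 0;-1 -0.24 -0.043 0 0 0 0;-1 -0.3 -0.053 0.03 0 0 0;-1 -0.34 -0.06 0.1 0 0 0;-1 -0.36 -0.06 0.18 0 0 0;-1 -0.36 -0.06 0.24 0 0 0;-1 -0.36 -0.06 0.24 0 0 0")

```text
clock: 9.92
eef_pos: [0.4152, -0.2924, 0.1514]
tool_rot: [0.987, 0.087, 0.136, -0.008]
ft_force: [1.3, -1.2, 0.4]
grip_width: 0.0003
grasp_force: 0.0
```

```bash
python3 - <<'E'
from h import *
T=bot.camera("top");o=bot.get_obs();print(o["ft_force"],o["eef_pos"])
r,_=blob(red(T),(380,180,450,310));print(r,B.T@(onz("top",r[0],.047)-O))
cv2.imwrite("pics/m3.png",np.hstack([cv2.resize(T[170:310,330:470],None,fx=2.8,fy=2.8),cv2.resize(bot.camera("side")[220:380,290:450],(392,392))])[:,:,::-1])
E
```

```text
[ 0.24875901 -0.56615147 -0.19424834] [ 0.41431636 -0.29138548  0.14846236]
((406.61761474609375, 215.02938842773438), (34.60041046142578, 23.536958694458008), 77.47119140625) [0.06130277 0.00472993 0.047     ]
```

View pics/m3.png

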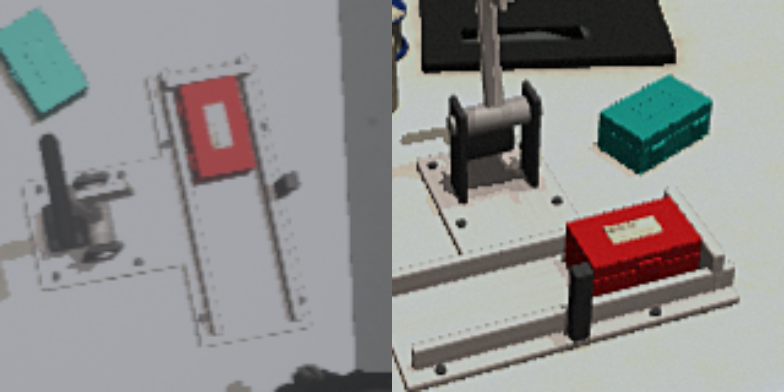

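The case is flat against the end stop at bay x ≈ +61 mm, the arm is raised, and the robot is clear of everything.

```bash
python3 -c "
from workcell import bot
print(bot.job_done())"
```

```text
the job is handed in; nothing more can be done
None
```

I raised the stop arm past its balance point and it stays up by itself. The red case lies home against the end stop (measured at bay x about +61 mm), the robot is clear, and the job is handed in; no verdict came back.

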